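# Feed one disc from the hand-fed stack magazine

### The job

Feed one disc from the stack magazine that holds the round discs: hook a fingertip behind the upturned lip of its hand slide and draw the slide right out to its stop, so that the lowest disc drops, then push the slide fully home, so that this one disc is set out at the pick-up place. Do not grip the lip, do not touch or lift the discs themselves, and leave the magazine of square blocks and everything else on the bench alone.

Things in the scene. Friction and masses are not known exactly. Their poses are not given: they have to be found in the camera images.
- disc_mag: Hand-fed stack magazine holding three round discs, fixed to the bench: aluminium plate 325 x 110 x 16 mm with hand slide, upright clear square tube (49 mm outside, 42.5 mm inside, top 105 mm above the bench, open above) and pick-up place in line. Origin: on the bench straight below the tube's middle; -x points to the slide's lip, +x to the pick-up place
- disc_pickup (a point): Pick-up place of the disc magazine: a point on its channel floor (16 mm above the bench), 46 mm to +x of the tube's axis, just outside the 23 mm high gate in the tube's foot. A disc fed out lies here, against or within 3 mm of a black end stop whose face is 23 mm farther to +x. Guide rails either side are 26 mm high; a sensor beside it is 50 mm high
- disc_slide (a joint): Travel of the disc magazine's slide in m: 0 = fully home, growing as it is drawn out along the magazine's -x, to a firm stop at 0.062. It stays where it is left; moving it takes about 3 N. At the start it may stand up to 10 mm out
- disc_lip (a point): Middle of the top edge of the disc slide's lip, on its inner face (towards the tube). The lip is an upturned steel flange, 46 mm wide, 4 mm thick, 34 to 66 mm above the bench, across the outer end of the flat tongue (36 mm wide, top 34 mm above the bench). Above the tongue 115 mm is clear from the lip to the tube when home. Moves with the slide; axes as the magazine's
- disc_pad (a point): Centre of the outer face of the rubber thumb pad that covers the lip's outer face: the place to push on, 10 mm to the magazine's -x of disc_lip, 51 mm above the bench. Pad 40 mm wide, 6 mm thick, 38 to 64 mm above the bench. Moves with the slide
- disc1: Loose white plastic disc, 40 mm across, 20 mm high, 35 g, the lowest of the three stacked in the tube, all resting on the slide at the start. Origin at the centre of its underside, z up. Drawing the slide out by more than 47 mm lets it drop through to the channel floor; pushing the slide home then carries it out through the gate to the pick-up place, and the next disc settles on the slide
- disc2: Loose white plastic disc, 40 mm across, 20 mm high, 35 g, the middle of the three stacked in the tube, all resting on the slide at the start. Origin at the centre of its underside, z up
- disc3: Loose white plastic disc, 40 mm across, 20 mm high, 35 g, the top of the three stacked in the tube, all resting on the slide at the start. Origin at the centre of its underside, z up
- block_mag: Magazine of the same make and size as the disc magazine, but holding three square blocks. Origin and axes alike
- block_lip (a point): The same point on the block magazine's slide as disc_lip on the other
- block1: Loose white square block 40 x 40 x 20 mm, lowest of the block magazine's stack. Origin at the centre of its underside
- block2: Loose white square block 40 x 40 x 20 mm, middle of the block magazine's stack. Origin at the centre of its underside
- block3: Loose white square block 40 x 40 x 20 mm, top of the block magazine's stack. Origin at the centre of its underside
- jar: Small glass jar, 38 mm across, 50 mm high, standing between the magazines. Origin under its centre
- offcut: Aluminium profile offcut 80 x 40 x 40 mm. Origin under its centre
- contactor: Black and grey contactor 75 x 45 x 80 mm high. Origin under its centre
- bin: Open grey parts bin 160 x 100 x 60 mm high. Origin under its centre
- meter: Black multimeter lying flat, 150 x 76 x 46 mm high. Origin under its centre
- screwdriver: Screwdriver 190 mm long lying nearest the robot, about 30 mm thick at the handle
- tape: Roll of tape lying flat, 84 mm across, 20 mm high
Mind the look-alikes: they are no part of the job. Leave any orange or red look-alike of the disc3 alone.

How it is judged:
On the way, in this order (a step that is already met when the one before it is completed fails the run):
1. the disc magazine's slide is drawn out to its stop (at least 56 of 62 mm) (value of joint disc_slide above 0.056 m), for 0.1 s.
2. the slide is pushed fully home (within 4 mm) (value of joint disc_slide below 0.004 m), for 0.2 s.
At the end, for the whole second after the job is handed in: The disc magazine's slide is home within 4 mm; the lowest disc lies flat on the channel floor at the pick-up place, its centre 38 to 58 mm from the tube's axis; the other two discs are still stacked flat in the tube on the slide (within 6 mm along the slide, 4 mm in height); all discs at rest (value of joint disc_slide below 0.004 m and x of disc1 in the frame of disc_mag between 0.038 and 0.058 m and z of disc1 in the frame of disc_mag between 0.012 and 0.019 m and angle between each of disc1, disc2, disc3's own z axis and vertical below 0.1 rad and linear speed of each of disc1, disc2, disc3 below 0.01 m/s and x of disc2 in the frame of disc_mag between -0.006 and 0.006 m and z of disc2 in the frame of disc_mag between 0.03 and 0.038 m and x of disc3 in the frame of disc_mag between -0.006 and 0.006 m and z of disc3 in the frame of disc_mag between 0.05 and 0.058 m); the robot touches nothing.
It fails at once if the lip is gripped: fingers press on its inner face and on its thumb pad at once (over 3 N each) (contact force between the fingers and disc_lip_flange above 3 N and contact force between the fingers and disc_thumb_pad above 3 N).
It fails at once if the robot touches a disc (over 0.5 N) or lifts one (over 10 mm above its place in the stack) (contact force between any of the fingers, the arm and disc1 above 0.5 N or contact force between any of the fingers, the arm and disc2 above 0.5 N or contact force between any of the fingers, the arm and disc3 above 0.5 N or height (world z) of disc1 above 0.044 m or height (world z) of disc2 above 0.064 m or height (world z) of disc3 above 0.084 m).
It fails at once if a second disc leaves the tube (horizontal distance between any of disc2, disc3 and disc_mag above 0.015 m).
It fails at once if the block magazine is disturbed (slide moved over 8 mm, or a block over 10 mm) (distance of block_lip from where it was at the start of the episode above 0.008 m or distance of any of block1, block2, block3 from where it was at the start of the episode above 0.01 m).
It fails at once if something standing on the bench is shifted by more than 20 mm (distance of any of jar, offcut, contactor, bin, meter, screwdriver, tape from where it was at the start of the episode above 0.02 m).
It also fails if it takes over 48 s, if anything falls off the work surface, if the arm or the gripper's body presses on something with over 40 N, if the wrist force passes 120 N, or if a joint passes its speed limit or range.

### The arm

A 6-joint arm with a two-finger parallel gripper is mounted at the origin on the work surface. World frame = base frame: x ahead of the robot, y to its left, z up, the work surface at z = 0. Lengths are in m, angles in rad, forces in N, time in s.
With the tool pointing down it reaches from about 0.35 to 0.775 m from the base axis. Payload 5.5 kg.
Tool frame: the origin (TCP) lies on the centre line of the jaws, within the pads' length; the fingertips stand 11 mm ahead of it and the grasp point (between the pads) lies 8 mm behind it; z points along the fingers, y is the line along which they close (so a half turn about z gives the same grasp; the last joint's range is limited). The gripper opens to 85 mm and grips with 20 to 120 N. Pads are 22 mm wide; open, the fingers measure 114 mm over their backs; the gripper's body (76 mm by 85 mm) begins 54 mm behind the grasp point. The pads swing forward as they close: fully open they stand 13 mm farther back than shut.
Start: joints at [-1.378, 0.313, 0.046, 1.304, 0, 1.431], TCP at [0.188, -0.543, 0.242] pointing down, gripper open.
Joint ranges: [-2.76, 2.76], [-0.86, 1.69], [-1.03, 1.26], [-2.2, 2.34], [-1.47, 1.5], [-3.14, 3.14]. Speed limits (rad/s): [2.57, 2.57, 3.14, 3.14, 3.14, 3.14].

### API

Orientations are given as a unit quaternion [w, x, y, z].
In Python, from workcell import get_state, eyes, env gives the robot as it stands.
- The arm moves only by the shell command python3 -m inch 'ROWS' [OPENING] [FORCE]. ROWS is JSON, one flat list of numbers, 4 for each row, row after row: the shift along the tool's x, y, z in cm, then the turn about the tool's z in rad. A call has exactly 5 rows; each row shifts and turns the commanded pose from where the row before left it, along the tool's axes as they then stand; what a row does not reach is not made up. A row lasts 1/12 s, in which the tool goes at most 41.7 mm and 7.16 degrees, less where a joint would pass 70% of its speed; a pose out of reach is approached as far as the arm can. A call is refused whole if a number of a shift passes 4.17 or a number of a turn 0.125, either way. A call with a gripper value outside its range is refused whole. OPENING is the opening, from -1 (shut) to 1 (fully open), set as the call begins (- or left out, the last holds). The fingers move at their own pace and stop on an object; FORCE is the grip in N (left out, the last holds). Time passes only in rows, so rows that do not move let the fingers close, or fill a call up. It gives the time, the measured TCP pose, the force, the opening and the grip force at its end, in the units of the state.
- get_state(): the state, without advancing time (a new reading comes with each control period).
- eyes.read_camera(name): name is "side" or "top" or "wrist"; returns the picture (384x512x3 uint8, red, green, blue); there is no depth.
- eyes.camera_info(name): a dict with "fovy" (degrees; the focal length in pixels is half the picture's height over the tangent of half this angle, whatever the lens; pixels are square), "cx", "cy" (the principal point, pixels), "xyz" and "orientation" of the camera in the world. Camera axes: x right, y down, z forward; pixel columns grow to the right and rows downward; lengths in m; the calibration is good to about 2 mm. The wrist camera is an equidistant fisheye: a pixel r from the principal point sees the ray r / f radians off the axis. A picture is of the moment at which its call begins: read the wrist's pose just before it. camera_info takes no time and is no camera call; for the wrist camera it gives the pose at the moment of the call.
- env.hand_in(): hands the job in; it is judged then, once.
The state is a dict: "clock": time; "joint_pos": joint angles; "qvel": joint speeds; "tau": joint torques, N m; "tcp_pos": TCP position; "orientation": TCP orientation; "wrist_force": force on the tool from outside, world axes, zero at the start; "ft_torque": the same for the moment, N m; "finger_gap": finger opening in m; "grip_force": force on a finger pad.
Only numpy, scipy, OpenCV 4.12 (cv2) and the standard library are available. Lean on these libraries where they do the work, as an engineer would, in place of code of your own. Each camera call takes 0.05 s, during which the arm holds its last target. There are 200 camera calls.

## Working session

There is one attempt and no reset: what is moved stays moved. The work goes in short steps, Python scripts to look and compute and a shell command to move; the robot and the scene stay as the last step left them, time stands still between calls to the robot, and variables do not carry over. Pictures are saved under pics/ and viewed, at most 10 in all, crops included, and the job is handed in when it is done.

```bash
mkdir -p pics && cat > h.py <<'E'
import numpy as np, cv2, json
from workcell import get_state, eyes, env
def snap(n,f):
    ci=eyes.camera_info(n); im=eyes.read_camera(n); cv2.imwrite(f'pics/{f}.png',im[...,::-1]); json.dump({k:(v if isinstance(v,(int,float,str)) else np.array(v).tolist()) for k,v in ci.items()},open(f'pics/{f}.json','w')); return im,ci
E
python3 - <<'E'
from h import *
for n in('top','side'):
    im,ci=snap(n,n+'0'); print(n,ci)
a=cv2.imread('pics/top0.png');b=cv2.imread('pics/side0.png')
cv2.imwrite('pics/t.png',cv2.resize(a,(800,600),interpolation=cv2.INTER_CUBIC));cv2.imwrite('pics/s.png',cv2.resize(b,(800,600),interpolation=cv2.INTER_CUBIC))
s=get_state();print(s)
E
```

```text
top {'fovy': 46.89037938749224, 'cx': 245.50149873047624, 'cy': 185.6701018256222, 'xyz': array([ 0.33608894, -0.00238455,  1.42179243]), 'orientation': array([ 0.07147565, -0.69831101,  0.70946072, -0.06259751])}
side {'fovy': 52.38943140520017, 'cx': 259.9155740813599, 'cy': 192.10835050678378, 'xyz': array([ 0.52115525, -0.7673255 ,  0.8389322 ]), 'orientation': array([-0.38769927,  0.92067785, -0.04365815,  0.01164227])}
{'clock': 0.1, 'joint_pos': array([-1.37761337e+00,  3.13988229e-01,  4.50738724e-02,  1.30358293e+00,
        7.59599681e-07,  1.43121442e+00]), 'qvel': array([-0.00049853, -0.00238068,  0.00284469, -0.00059125,  0.00033197,
        0.00137796]), 'tau': array([ 1.56792874e-03, -4.81723738e+01,  2.99244869e+01,  1.26576421e-02,
       -1.53689834e-04, -9.19767132e-06]), 'tcp_pos': array([ 0.18774399, -0.54302231,  0.24145456]), 'orientation': array([-8.50185395e-04,  9.86189989e-01,  1.65615769e-01, -2.24109362e-05]), 'wrist_force': array([ 0.00326888,  0.97106588, -0.16911045]), 'ft_torque': array([-0.1079847 ,  0.0097712 ,  0.01506137]), 'grip_force': 0.0, 'finger_gap': 0.08556004723953486}
```

View pics/t.png

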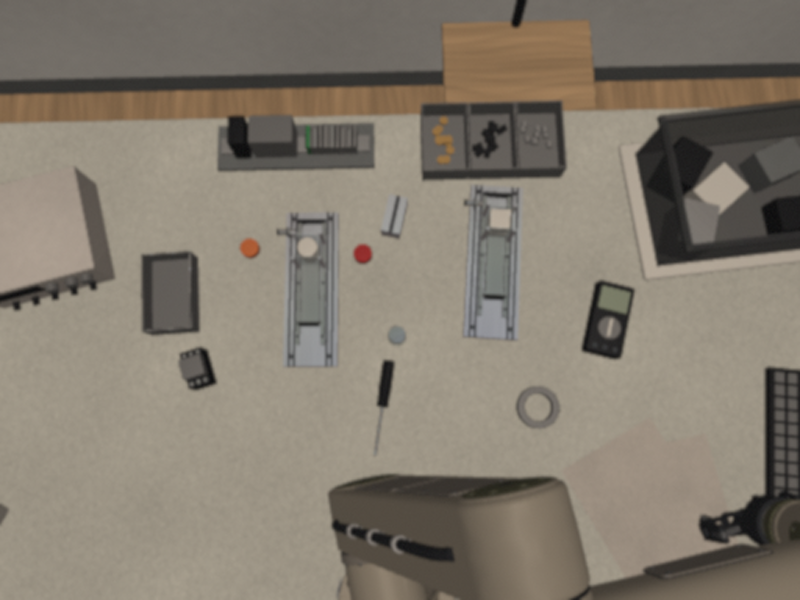

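View pics/s.png

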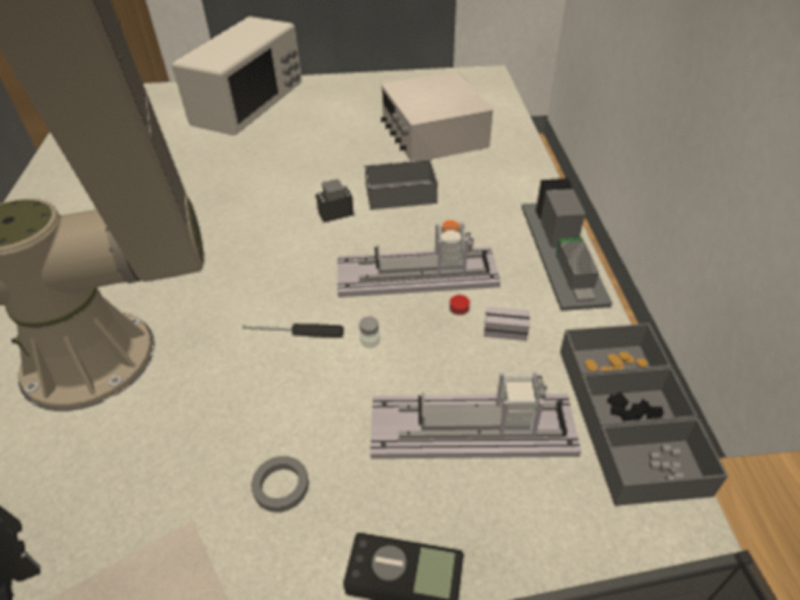

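The top view shows two magazines: the left one has a round white disc in its tube at (308,247) and a lip near (308,322). The right one has a square block at (500,218) and a lip near (494,296). Look-alikes: an orange disc at (250,248) and a red disc at (363,254). I choose the left magazine, and will check it in a close crop while measuring it.

```bash
cat >> h.py <<'E'
from scipy.spatial.transform import Rotation as R
def ray(ci,u,v):
    f=192/np.tan(np.radians(ci['fovy'])/2); x,y=(u-ci['cx'])/f,(v-ci['cy'])/f
    q=ci['orientation']; d=[x,y,1]
    if ci.get('fish'):
        t=np.hypot(x,y); d=[x/t*np.sin(t),y/t*np.sin(t),np.cos(t)] if t>0 else [0,0,1]
    return R.from_quat([q[1],q[2],q[3],q[0]]).apply(d)
def on(ci,u,v,z):
    d=ray(ci,u,v); o=np.array(ci['xyz']); return o+d*(z-o[2])/d[2]
def proj(ci,p):
    q=ci['orientation']; d=R.from_quat([q[1],q[2],q[3],q[0]]).inv().apply(np.array(p)-ci['xyz']); f=192/np.tan(np.radians(ci['fovy'])/2)
    if ci.get('fish'):
        r=np.hypot(d[0],d[1]); t=np.arctan2(r,d[2]); return ci['cx']+f*t*d[0]/r, ci['cy']+f*t*d[1]/r
    return ci['cx']+f*d[0]/d[2], ci['cy']+f*d[1]/d[2]
E
python3 - <<'E'
from h import *
ci=json.load(open('pics/top0.json')); im=cv2.imread('pics/top0.png')
u0,v0=172,128
c=cv2.resize(im[v0:v0+115,u0:u0+60],None,fx=5,fy=5,interpolation=cv2.INTER_CUBIC)
cs=json.load(open('pics/side0.json')); ims=cv2.imread('pics/side0.png')
d=cv2.resize(ims[138:193,210:325],None,fx=4.3,fy=4.3,interpolation=cv2.INTER_CUBIC)
o=np.zeros((600,800,3),np.uint8); o[:575,:300]=c; o[:d.shape[0],305:305+d.shape[1]]=d[:,:495]; cv2.imwrite('pics/c1.png',o)
hsv=cv2.cvtColor(im,cv2.COLOR_BGR2HSV)
for (u,v,z,n) in [(308,247,.094,'disc'),(308,322,.066,'lip'),(500,218,.094,'blk'),(494,296,.066,'blip'),(291,213,.016,'c1'),(338,213,.016,'c2'),(338,366,.016,'c3'),(286,366,.016,'c4'),(397,335,.05,'jar'),(386,385,.02,'sd')]:
    print(n,on(ci,u/1.5625,v/1.5625,z).round(4))
E
```

```text
disc [0.681 0.161 0.094]
lip [0.5351 0.1635 0.066 ]
blk [ 0.7336 -0.2212  0.094 ]
blip [ 0.5811 -0.2065  0.066 ]
c1 [0.7762 0.2072 0.016 ]
c2 [0.7743 0.1075 0.016 ]
c3 [0.4513 0.1081 0.016 ]
c4 [0.4529 0.2138 0.016 ]
jar [ 0.5083 -0.0124  0.05  ]
sd [0.4113 0.0113 0.02  ]
```

View pics/c1.png

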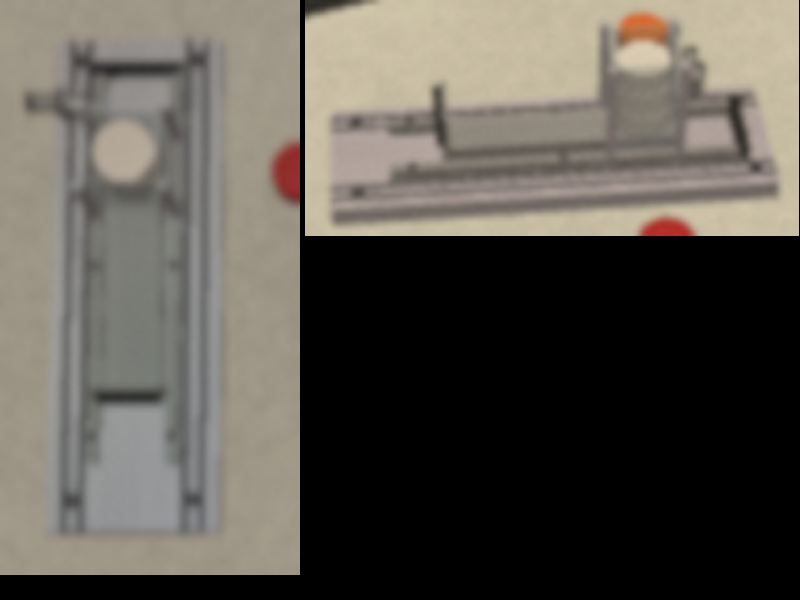

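The crop confirms it: the left magazine holds a round white disc, at crop pixel (124,152). The dark lip and pad band spans crop columns 93–163, with its inner edge at row ~391. Next I work out the frame.

```bash
python3 - <<'E'
from h import *
ci=json.load(open('pics/top0.json'))
P=lambda a,b,z:on(ci,a/5+171.6,b/5+127.6,z)
disc=P(124,152,.094); li=P(129,391,.066); l1=P(93,391,.066); l2=P(163,391,.066)
pl=[P(57,40,.016),P(222,40,.016),P(222,532,.016),P(48,532,.016)]
print(disc,li,l1,l2); print(np.round(pl,4))
a=np.mean(pl[:2],0);b=np.mean(pl[2:],0); d=(a-b)[:2]; print('yaw plate',np.arctan2(d[1],d[0]), np.linalg.norm(d))
d=(disc-li)[:2]; print('yaw',np.arctan2(d[1],d[0]), np.linalg.norm(d))
# side view: lip
cs=json.load(open('pics/side0.json')); S=lambda a,b,z:on(cs,(a-305)/4.3+209.6,b/4.3+137.6,z)
print('side disc top',S(643,57,.094),'lip',S(438,86,.066),S(440,100,.066))
s=get_state(); q=s['orientation']; print(R.from_quat([q[1],q[2],q[3],q[0]]).as_matrix().round(3))
E
```

```text
[0.681292   0.16325637 0.094     ] [0.53592657 0.16266437 0.066     ] [0.53629604 0.18499716 0.066     ] [0.53557779 0.14158173 0.066     ]
[[0.7789 0.2179 0.016 ]
 [0.7768 0.1085 0.016 ]
 [0.4521 0.1092 0.016 ]
 [0.4538 0.2197 0.016 ]]
yaw plate -0.0036771124142776245 0.3249207302715401
yaw 0.004072457097637469 0.1453666354344252
side disc top [0.68222787 0.16307746 0.094     ] lip [0.53591731 0.18024602 0.066     ] [0.53649269 0.16428913 0.066     ]
[[ 0.945  0.327 -0.   ]
 [ 0.327 -0.945  0.002]
 [ 0.    -0.002 -1.   ]]
```

Measured: the tube axis is at about (0.6815, 0.163), yaw ≈ 0, the lip's inner face is at x ≈ 0.536 and the slide stands about 6 mm out. Plan: shut the gripper and use the closed fingers as one hook, turning the tool first so its axes line up with the world's.

```bash
python3 -m inch '[0,0,0,-0.125, 0,0,0,-0.125, 0,0,0,-0.125, 0,0,0,-0.125, 0,0,0,-0.125]' -1 40 >/dev/null && python3 -m inch '[0,0,0,-0.125, 0,0,0,-0.125, 0,0,0,-0.125, 0,0,0,-0.125, 0,0,0,-0.125]' >/dev/null && python3 -m inch '[0,0,0,-0.125, 0,0,0,-0.125, 0,0,0,-0.125, 0,0,0,-0.125, 0,0,0,-0.125]' >/dev/null && python3 -m inch '[0,0,0,-0.125, 0,0,0,-0.125, 0,0,0,-0.125, 0,0,0,-0.125, 0,0,0,-0.125]' >/dev/null && python3 -m inch '[0,0,0,-0.125, 0,0,0,-0.125, 0,0,0,-0.058, 0,0,0,0, 0,0,0,0]'
python3 -c "
from h import *
s=get_state();q=s['orientation'];print(R.from_quat([q[1],q[2],q[3],q[0]]).as_matrix().round(3),s['joint_pos'],s['tcp_pos'])"
```

```text
clock: 2.18
tcp_pos: [0.1878, -0.5433, 0.2419]
orientation: [-0.0, 0.001, 1.0, 0.0]
wrist_force: [-0.4, 0.1, 0.3]
finger_gap: -0.0001
grip_force: 0.0
[[-1.     0.003 -0.   ]
 [ 0.003  1.     0.001]
 [ 0.     0.001 -1.   ]] [-1.37759672e+00  3.13559001e-01  4.56165864e-02  1.30359596e+00
  6.69025180e-06 -1.37488442e+00] [ 0.18780343 -0.54326785  0.24192084]
```

```bash
python3 -m inch '[-1.87,3.53,0,0, -1.87,3.53,0,0, -1.87,3.53,0,0, -1.87,3.53,0,0, -1.87,3.53,0,0]' >/dev/null && python3 -m inch '[-1.87,3.53,0,0, -1.87,3.53,0,0, -1.87,3.53,0,0, -1.87,3.53,0,0, -1.87,3.53,0,0]' >/dev/null && python3 -m inch '[-1.87,3.53,0,0, -1.87,3.53,0,0, -1.87,3.53,0,0, -1.87,3.53,0,0, -1.87,3.53,0,0]' && python3 -m inch '[-1.87,3.53,0,0, -1.87,3.53,0,0, -1.87,3.53,0,0, -1.87,3.53,0,0, -1.87,3.53,0,0]' > /dev/null && python3 -m inch '[0,0,2,0, 0,0,2,0, 0,0,2,0, 0,0,0,0, 0,0,0,0]' && python3 - <<'E'
from h import *
im,ci=snap('wrist','w1'); print(ci)
cv2.imwrite('pics/w1b.png',cv2.resize(im[...,::-1],(800,600),interpolation=cv2.INTER_CUBIC))
E
```

```text
clock: 3.43
tcp_pos: [0.4692, -0.0122, 0.2424]
orientation: [0.0, 0.001, 1.0, -0.0]
wrist_force: [0.6, -0.7, -0.2]
finger_gap: 0.0004
grip_force: 0.0
clock: 4.27
tcp_pos: [0.5613, 0.1622, 0.1812]
orientation: [-0.002, 0.001, 1.0, -0.0]
wrist_force: [0.6, -0.8, 0.6]
finger_gap: 0.0001
grip_force: 0.0
{'fovy': 65.70646984690485, 'cx': 249.94300298123636, 'cy': 194.10663460053019, 'xyz': array([0.49367137, 0.16226767, 0.31124194]), 'orientation': array([0.09424849, 0.70149852, 0.70022209, 0.09330638])}
```

View pics/w1b.png

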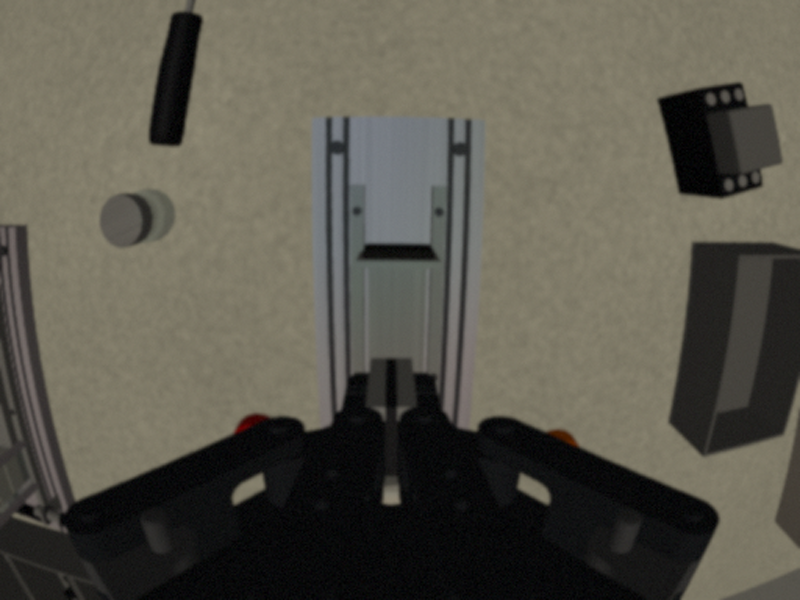

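The wrist picture shows the lip at (358–439, ~261), with its inner top edge lowest. The shut fingertips are at about (391,362), centred over the tongue and well behind the lip. Measuring the lip once more from here.

```bash
python3 - <<'E'
from h import *
ci=json.load(open('pics/w1.json')); ci['fish']=1
for u,v in [(358,261),(398,261),(439,261)]: print(on(ci,(u+.5)/1.5625-.5,(v+.5)/1.5625-.5,.066))
E
python3 -m inch '[0,0,2.5,0, 0,0,2.5,0, 0,0,2.5,0, 0,0,2.5,0, 0,0,0,0]' && python3 -m inch '[0,0,1,0, 0,0,0.7,0, 0,0,0,0, 0,0,0,0, 0,0,0,0]'
```

```text
[0.53680672 0.1443212  0.066     ]
[0.5368815  0.16576264 0.066     ]
[0.53683918 0.18779709 0.066     ]
clock: 4.73
tcp_pos: [0.5603, 0.1615, 0.0794]
orientation: [-0.003, 0.001, 1.0, -0.0]
wrist_force: [-1.5, -0.7, 0.4]
finger_gap: 0.0002
grip_force: 0.0
clock: 5.15
tcp_pos: [0.5633, 0.1623, 0.0665]
orientation: [0.001, 0.0, 1.0, 0.0]
wrist_force: [0.4, 0.2, -0.0]
finger_gap: -0.0001
grip_force: 0.0
```

```bash
python3 -m inch '[0,0,0.5,0, 0,0,0,0, 0.5,0,0,0, 0.5,0,0,0, 0.5,0,0,0]' && python3 -m inch '[0.5,0,0,0, 0.5,0,0,0, 0.5,0,0,0, 0.5,0,0,0, 0.5,0,0,0]' && python3 -m inch '[0.5,0,0,0, 0.5,0,0,0, 0.5,0,0,0, 0.5,0,0,0, 0.5,0,0,0]' && python3 -m inch '[0.2,0,0,0, 0.2,0,0,0, 0,0,0,0, 0,0,0,0, 0,0,0,0]'
```

```text
clock: 5.57
tcp_pos: [0.5476, 0.1622, 0.0604]
orientation: [0.001, 0.0, 1.0, -0.0]
wrist_force: [3.1, -0.2, -2.0]
finger_gap: -0.0001
grip_force: 1.5
clock: 5.98
tcp_pos: [0.5221, 0.1624, 0.0604]
orientation: [0.0, 0.0, 1.0, 0.0]
wrist_force: [2.8, 1.5, -2.2]
finger_gap: -0.0001
grip_force: 1.5
clock: 6.4
tcp_pos: [0.4971, 0.1624, 0.0605]
orientation: [0.0, 0.0, 1.0, 0.0]
wrist_force: [3.1, 2.9, 0.3]
finger_gap: 0.0002
grip_force: 1.4
clock: 6.82
tcp_pos: [0.4928, 0.1619, 0.06]
orientation: [-0.001, 0.0, 1.0, -0.0]
wrist_force: [0.7, -1.3, 0.5]
finger_gap: -0.0002
grip_force: 0.2
```

```bash
python3 -m inch '[0.2,0,0,0, 0.1,0,0,0, 0.1,0,0,0, 0,0,0,0, 0,0,0,0]' && python3 -m inch '[0.1,0,0,0, 0.1,0,0,0, 0,0,0,0, 0,0,0,0, 0,0,0,0]'
```

```text
clock: 7.23
tcp_pos: [0.492, 0.1619, 0.0604]
orientation: [0.002, 0.001, 1.0, -0.0]
wrist_force: [7.5, -0.4, -5.2]
finger_gap: -0.0001
grip_force: 3.8
clock: 7.65
tcp_pos: [0.492, 0.1619, 0.0608]
orientation: [0.004, 0.001, 1.0, -0.0]
wrist_force: [12.4, -0.2, -7.5]
finger_gap: 0.0003
grip_force: 5.9
```

The slide is at its stop: the force is rising with no motion, at lip x ≈ 0.481. Now back off, lift, cross over the lip and look.

```bash
python3 -m inch '[-0.5,0,0,0, -0.7,0,0,0, 0,0,0,0, 0,0,-2,0, 0,0,-2,0]' && python3 -m inch '[0,0,-1,0, 2,0,0,0, 2,0,0,0, 1.2,0,0,0, 0,0,0,0]' && python3 -m inch '[0,0,0,0, 0,0,0,0, 0,0,0,0, 0,0,0,0, 0,0,0,0]' && python3 - <<'E'
from h import *
im,ci=snap('side','s2'); a=im[...,::-1]
w,ci=snap('wrist','w2')
o=np.zeros((600,800,3),np.uint8)
d=cv2.resize(a[110:200,200:335],None,fx=3.6,fy=3.6,interpolation=cv2.INTER_CUBIC);o[:d.shape[0],:d.shape[1]]=d
d=cv2.resize(w[50:330,100:400,::-1],None,fx=1,fy=1);o[324-4:324-4+280,500-0:800]=d
cv2.imwrite('pics/c2.png',o)
E
```

```text
clock: 8.07
tcp_pos: [0.4972, 0.1619, 0.0991]
orientation: [-0.003, 0.0, 1.0, -0.0]
wrist_force: [0.5, 0.2, 0.2]
finger_gap: -0.0
grip_force: 0.0
clock: 8.48
tcp_pos: [0.4439, 0.1622, 0.1097]
orientation: [-0.002, -0.0, 1.0, -0.0]
wrist_force: [-0.8, -0.2, 0.4]
finger_gap: 0.0001
grip_force: 0.0
clock: 8.9
tcp_pos: [0.448, 0.1622, 0.1101]
orientation: [0.0, 0.001, 1.0, -0.0]
wrist_force: [-0.2, -1.3, 0.3]
finger_gap: 0.0001
grip_force: 0.0
```

View pics/c2.png

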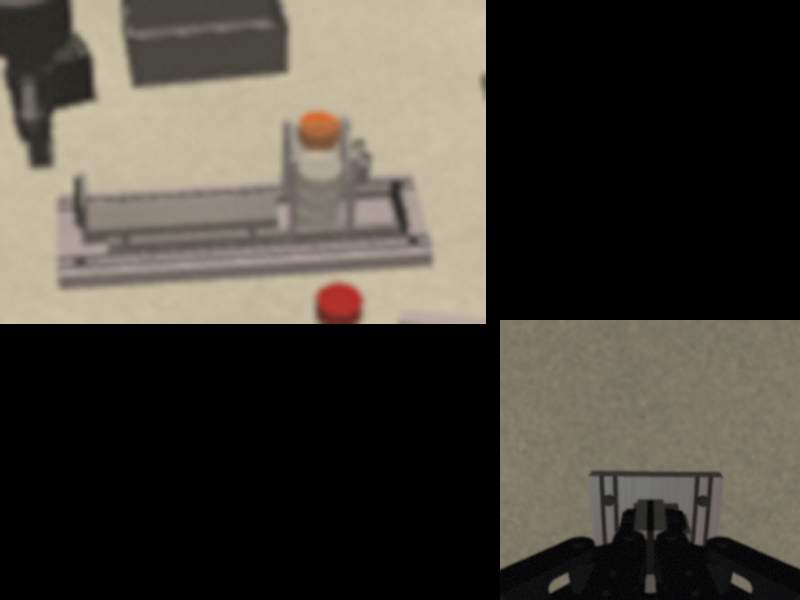

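The side crop shows the stack has sunk by one disc in the tube at (318,175). The slide is fully out with its lip at (80,200), and the fingertips at (40,160) are clear on the outer side. Descend and push the pad home.

```bash
python3 -m inch '[0,0,2,0, 0,0,2,0, 0,0,1,0, 0,0,0,0, 0,0,0,0]' && python3 -m inch '[-0.5,0,0,0, -0.5,0,0,0, -0.5,0,0,0, -0.5,0,0,0, -0.5,0,0,0]' && python3 -m inch '[-0.5,0,0,0, -0.5,0,0,0, -0.5,0,0,0, -0.5,0,0,0, -0.5,0,0,0]' && python3 -m inch '[-0.5,0,0,0, -0.5,0,0,0, -0.5,0,0,0, -0.4,0,0,0, -0.2,0,0,0]' && python3 -m inch '[-0.1,0,0,0, -0.1,0,0,0, 0,0,0,0, 0,0,0,0, 0,0,0,0]'
```

```text
clock: 9.42
tcp_pos: [0.447, 0.1622, 0.06]
orientation: [-0.001, 0.0, 1.0, -0.0]
wrist_force: [0.6, -0.1, -0.6]
finger_gap: -0.0001
grip_force: 0.0
clock: 9.83
tcp_pos: [0.4727, 0.1622, 0.0606]
orientation: [-0.0, 0.0, 1.0, -0.0]
wrist_force: [-2.7, -0.6, 2.9]
finger_gap: -0.0001
grip_force: 1.4
clock: 10.25
tcp_pos: [0.4977, 0.1621, 0.0601]
orientation: [-0.0, 0.0, 1.0, -0.0]
wrist_force: [-3.4, -1.3, 1.6]
finger_gap: 0.0
grip_force: 1.6
clock: 10.67
tcp_pos: [0.5191, 0.1621, 0.0601]
orientation: [0.0, 0.001, 1.0, -0.0]
wrist_force: [-2.0, -2.0, 0.8]
finger_gap: 0.0
grip_force: 1.4
clock: 11.08
tcp_pos: [0.5205, 0.1625, 0.0603]
orientation: [0.0, 0.0, 1.0, 0.0]
wrist_force: [-1.5, -1.0, -0.7]
finger_gap: 0.0001
grip_force: 0.7
```

```bash
python3 -m inch '[-0.1,0,0,0, -0.1,0,0,0, -0.1,0,0,0, 0,0,0,0, 0,0,0,0]' && python3 -m inch '[-0.1,0,0,0, -0.1,0,0,0, 0,0,0,0, 0,0,0,0, 0,0,0,0]'
```

```text
clock: 11.5
tcp_pos: [0.5222, 0.1624, 0.0602]
orientation: [-0.001, 0.0, 1.0, 0.0]
wrist_force: [-6.1, 0.0, 4.5]
finger_gap: -0.0
grip_force: 2.9
clock: 11.92
tcp_pos: [0.5222, 0.1624, 0.0601]
orientation: [-0.003, 0.0, 1.0, 0.0]
wrist_force: [-10.9, -1.0, 7.2]
finger_gap: 0.0005
grip_force: 5.4
```

The home stop is met at x = 0.522, as predicted. Retreat and check.

```bash
python3 -m inch '[0.5,0,0,0, 1,0,0,0, 1.5,0,0,0, 2,0,0,0, 0,0,-2,0]' && python3 -m inch '[0,0,-3,0, 0,0,-3,0, 0,0,-3,0, 0,0,0,0, 0,0,0,0]' && python3 - <<'E'
from h import *
im,ci=snap('side','s3'); a=im[...,::-1]
t,ct=snap('top','t3')
o=np.zeros((600,800,3),np.uint8)
d=cv2.resize(a[110:200,200:335],None,fx=3.6,fy=3.6,interpolation=cv2.INTER_CUBIC);o[:d.shape[0],:d.shape[1]]=d
d=cv2.resize(t[128:243,172:232,::-1],None,fx=5,fy=5,interpolation=cv2.INTER_CUBIC);o[:575,500:800]=d
cv2.imwrite('pics/c3.png',o)
E
```

```text
clock: 12.33
tcp_pos: [0.4682, 0.1617, 0.0766]
orientation: [-0.005, 0.0, 1.0, -0.001]
wrist_force: [-1.2, -0.8, -0.2]
finger_gap: 0.0
grip_force: 0.0
clock: 12.75
tcp_pos: [0.4774, 0.1628, 0.1726]
orientation: [0.003, 0.0, 1.0, 0.001]
wrist_force: [-0.4, -0.7, -0.5]
finger_gap: -0.0002
grip_force: 0.0
```

View pics/c3.png

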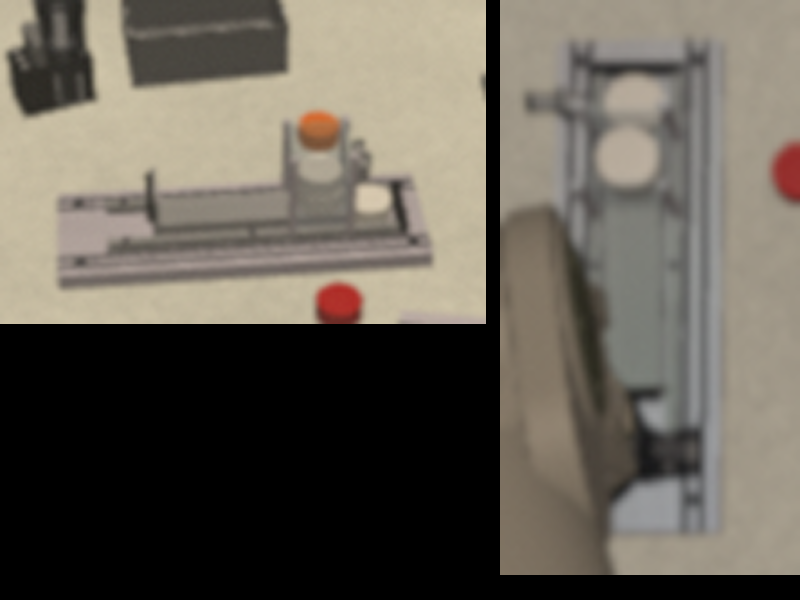

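The disc now lies at the pick-up place, at side crop (373,198) and top crop (635,100), with the other two still in the tube. One numeric check of the lip shift and the disc's place before handing in.

```bash
python3 - <<'E'
from h import *
ci=json.load(open('pics/top0.json'))
for f in('top0','t3'):
    g=cv2.imread(f'pics/{f}.png',0); print(f,[int(x) for x in g[200:212,198:203].mean(1)])
print(on(ci,(635-500)/5+171.6,99/5+127.6,.036)-[.6815,.163,0])
cs=json.load(open('pics/side0.json'))
print(on(cs,373/3.6+199.6,195/3.6+109.6,.036)-[.6815,.163,0])
for f,u in(('s0',0),):pass
for px in((151,172),): print('lip side',on(cs,px[0]/3.6+199.6,px[1]/3.6+109.6,.066))
E
```

```text
top0 [121, 121, 122, 122, 119, 104, 72, 50, 87, 130, 148, 151]
t3 [123, 124, 124, 124, 115, 85, 51, 58, 91, 109, 110, 102]
[0.05021911 0.00056726 0.036     ]
[0.05129462 0.00246978 0.036     ]
lip side [0.53912614 0.18100465 0.066     ]
```

Everything agrees. Stop-to-stop travel is (0.522 − 0.492) + 22 + 10 mm ≈ 62 mm, both ends were firm, and the disc is about 50 mm from the tube's axis.

```bash
python3 -m inch '[0,0,0,0, 0,0,0,0, 0,0,0,0, 0,0,0,0, 0,0,0,0]' && python3 -c "
from workcell import env
print(env.hand_in())"
```

```text
clock: 13.27
tcp_pos: [0.4752, 0.1622, 0.1697]
orientation: [-0.0, 0.0, 1.0, -0.0]
wrist_force: [-0.1, 0.4, -0.4]
finger_gap: -0.0001
grip_force: 0.0
the job is handed in; nothing more can be done
None
```

I drew the disc magazine's slide out to its stop and pushed it fully home; one disc lies at the pick-up place with the other two still in the tube, and the job is handed in (no verdict was returned).

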